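# Hold the label scanner's dust shutter half open on the turned finish can

## Task

The small aluminium can of wood finish stands in the ring on the label scanner's foot plate with its barcode turned away from the window. Turn the can so that its barcode squarely faces the scanner window, leaving it standing upright in its ring, and let go of it; only then slide the scanner's sprung dust shutter by its tab to half of its travel, so that the opening in the shutter lies over the window, and finish while still holding it there with the fingers, since it springs shut when released. Do not knock over the can or shift the other things on the bench.

Things in the scene. Friction and masses are not known exactly. Their poses are not given: they have to be found in the camera images.
- can_center (a point): centre (half-way up, on the axis) of the small bare aluminium can, the only can on the scanner's foot plate: 56 mm diameter, 95 mm high, 0.2-0.4 kg, loose. Its x axis points out through the middle of the barcode, z up. The barcode is a white patch with black bars, 33 mm wide, on the can's side; a black pouring cap on the lid, 16 mm wide, 11 mm high, sits 15 mm off-centre on the barcode's side
- can_mark (a point): middle of the barcode on the can's side, half-way up, 28 mm from the can's axis
- can: the same can; origin at the centre of its underside, axes as for can_center. The barcode starts 0.7 to 2.8 rad counter-clockwise (from above) of the direction to the window
- scanner: fixed grey scanner housing, 80 (x) x 180 (y) x 110 mm high, origin under its centre at bench level. The window is in its -x face: the barcode faces it when the can's x axis points along the scanner's +x. A 4 mm foot plate runs out to x = -190 mm; the can's ring (72 mm wide) is centred on it at x = -125 mm, y = 0. Ticks on the housing's top: long = middle, short = ends of the tab's travel
- window (a point): middle of the shutter's front plane at the fixed window (scanner x = -47 mm, y = 0), 52 mm above the bench; the window is 18 mm wide
- shutter (a joint): travel of the dark steel dust shutter along the scanner's +y axis on the window face: 0 = shut, 0.06 m = end stop, half travel = 0.03 m. A spring pushes it shut with about 4 N at 0, 10 N at half travel and 16 N at the end stop. Its 28 mm wide opening lies directly beneath its tab, over the window only around half travel
- tab (a point): centre of the shutter's upright steel tab on top of the housing, moving with the shutter: 14 mm along the sliding direction (scanner y), 24 mm across (scanner x), 45 mm high, top 161 mm and foot 116 mm above the bench, housing top at 110 mm. Axes as the scanner's. At scanner x = -22 mm; y = -30 mm when shut, 0 at half travel, +30 mm at the stop. Nothing stands beside it
- glue: bystander: yellow glue bottle, 54 mm diameter, 140 mm high, near the scanner; origin under its centre
- carton: bystander: green screw carton, 75 x 55 x 90 mm, near the scanner; origin under its centre
- sandblock: bystander: cork sanding block, 110 x 65 x 35 mm; origin under its centre
- driver: bystander: screwdriver lying on the bench
- bigcan: bystander: big paper-labelled can, 90 mm diameter, 120 mm high; origin under its centre
- offcut: bystander: dark wood offcut, 140 x 50 x 28 mm; origin under its centre
Things that resemble listed ones, but are neither listed nor needed, are in the scene too. Of the things like the can, leave any that is pink; of the rest the smaller one is meant.

How it is judged (in metres and radians):
On the way:
1. the can stands upright in its ring, released, barcode facing the window, while the shutter is still shut (angle between the x axis of can_center and the x axis of scanner, either way round below 0.26 rad and x of can_mark in the frame of scanner above -0.125 m and x of can_center in the frame of scanner between -0.15 and -0.1 m and y of can_center in the frame of scanner between -0.025 and 0.025 m and height (world z) of can_center below 0.056 m and angle between can_center's own z axis and vertical below 0.1 rad and contact force between the fingers and can below 0.1 N and linear speed of can below 0.02 m/s and value of joint shutter below 0.008 m), for 0.2 s.
At the end, for the whole second after the job is handed in: The fingers hold the shutter still at half travel (30 mm, within 6 mm) with nothing else propping it, while the can stands untouched and upright on the foot plate within 25 mm of the ring's centre (in each direction), its barcode facing the window within 0.26 rad (15 degrees) (angle between the x axis of can_center and the x axis of scanner, either way round below 0.26 rad and x of can_mark in the frame of scanner above -0.125 m and x of can_center in the frame of scanner between -0.15 and -0.1 m and y of can_center in the frame of scanner between -0.025 and 0.025 m and height (world z) of can_center below 0.056 m and angle between can_center's own z axis and vertical below 0.1 rad and contact force between the fingers and can below 0.1 N and linear speed of can below 0.02 m/s and value of joint shutter between 0.024 and 0.036 m and velocity of joint shutter between -0.01 and 0.01 m/s and contact force between the fingers and shutter above 2 N and contact force between each of can, glue, carton and shutter below 0.1 N); the arm keeps its last pose, push and grip.
It fails at once if the can is knocked over (angle between can_center's own z axis and vertical above 0.5 rad).
It fails at once if a bystander (glue bottle, carton, sanding block, screwdriver, big can, offcut) is shifted by more than 30 mm (distance of any of glue, carton, sandblock, driver, bigcan, offcut from where it was at the start of the episode above 0.03 m).
It also fails if it takes over 58 s, if anything falls off the work surface, if the arm or the gripper's body presses on something with over 40 N, if the wrist force passes 120 N, or if a joint passes its speed limit or range.

## Robot

A 6-joint arm with a two-finger parallel gripper is mounted at the origin on the work surface. World frame = base frame: x ahead of the robot, y to its left, z up, the work surface at z = 0. Lengths are in m, angles in degrees, forces in N, time in s.
With the tool pointing down it reaches from about 0.35 to 0.8 m from the base axis. Payload 7.3 kg.
Tool frame: the origin (TCP) lies between the finger pads; the fingertips stand ahead of it and the grasp point (between the pads) lies 11 mm behind it (r.tip_reach is the z of the fingertips in the tool frame, in m); z points along the fingers, y is the line along which they close (so a half turn about z gives the same grasp; the last joint's range is limited). The gripper opens to 85 mm and grips with 20 to 120 N. Pads are 22 mm wide; open, the fingers measure 114 mm over their backs; the gripper's body (76 mm by 85 mm) begins 54 mm behind the grasp point. The pads swing forward as they close: fully open they stand 13 mm farther back than shut.
Start: joints at [-8.365, 19.595, 87.324, -0, 73.075, -8.365], TCP at [0.525, 0, 0.239] pointing down, gripper open.
Joint ranges: [-145.02, 145.02], [-44.19, 115.74], [2.07, 154.8], [-57.11, 237.11], [16.16, 152.29], [-177.93, 177.93]. Speed limits (degrees/s): [147.25, 147.25, 180, 180, 180, 180].

## Interface

Orientations are given as [roll, pitch, yaw] about the fixed x, y, z axes, in that order (R = Rz(yaw) Ry(pitch) Rx(roll)).
In Python, from plant import r gives the robot as it stands. The module is installed in compiled form; this text tells all that it offers.
- The arm moves only by the tool drive_tool, never from a script. Its arguments are lists of equal length, an entry for each row: "slide": the shift along the world's x, y, z in mm, a list of three; "delta_rot": the turn, a rotation vector about the world's x, y, z in rad, a list of three; "grip": the closure, from 0 (fully open) to 1 (shut). A call has 1 to 12 rows; each row is the pose to reach, as a shift and turn from the pose commanded when the call began; what a row does not reach only later rows make up. A row lasts 1/10 s, in which the tool goes at most 50 mm and 8.59 degrees, less where a joint would pass 70% of its speed; a pose out of reach is approached as far as the arm can. A call with a gripper value outside its range is refused whole. The fingers move at their own pace and stop on an object; "grip_force" is the grip in N (left out, the last holds). Time passes only in rows, so rows that repeat a pose let the fingers close. It gives the time, the measured TCP pose, the force, the opening and the grip force at its end, in the units of the state.
- r.observe(): the state, without advancing time (a new reading comes with each control period).
- r.read_camera(name): name is "scene" or "side" or "wrist"; returns a dict with "pixels" (480x640x3 uint8, red, green, blue), "mtx" (3x3 intrinsics, pixels), "D" ([k1, k2, p1, p2, k3] as OpenCV has them; the pictures are not rectified), "R" (3x3) and "t" (3): a world point X has camera coordinates R X + t. Camera axes: x right, y down, z forward; pixel columns grow to the right and rows downward; lengths in m; the calibration is good to about 2 mm. A picture is of the moment at which its call begins. There is no depth.
- r.sign_off(): hands the job in; it is judged then, once.
The state is a dict: "time_s": time; "q": joint angles; "joint_velocities": joint speeds; "joint_efforts": joint torques, N m; "ee_pos": TCP position; "eef_rot": TCP orientation; "force": force on the tool from outside, world axes, zero at the start; "torque": the same for the moment, N m; "opening": opening from 0.0 (shut) to 1.0 (fully open); "grasp_force": force on a finger pad.
Only numpy, scipy, OpenCV 4.12 (cv2) and the standard library are available. Lean on these libraries where they do the work, as an engineer would, in place of code of your own. Each camera call takes 0.05 s, during which the arm holds its last target. There are 200 camera calls.

## Working session

There is one attempt and no reset: what is moved stays moved. The work goes in short steps, Python scripts to look and compute and a tool call to move; the robot and the scene stay as the last step left them, time stands still between calls to the robot, and variables do not carry over. Pictures are saved under pics/ and viewed, at most 10 in all, crops included, and the job is handed in when it is done.

Besides the shell and the picture viewer there is one more tool, called after "Emit:" as name(argument=value, ...), one argument or row to a line, values as JSON. drive_tool: Moves the arm, as the interface text tells. Its arguments: {"type":"object","properties":{"slide":{"type":"array","items":{"type":"array","items":{"type":"number"}}},"delta_rot":{"type":"array","items":{"type":"array","items":{"type":"number"}}},"grip":{"type":"array","items":{"type":"number"}},"grip_force":{"type":"number"}},"required":["slide","delta_rot","grip"]}

```bash
mkdir -p pics; cat > h.py <<'E'
import numpy as np, cv2
from plant import r
def snap(n,f):
    c=r.read_camera(n); cv2.imwrite('pics/'+f,c['pixels'][:,:,::-1]); np.savez('pics/'+f+'.npz',**c); return c
def ray(c,u,v):
    p=cv2.undistortPoints(np.array([[[u,v]]],float),c['mtx'],c['D'])[0,0]
    R=np.array(c['R']);t=np.array(c['t']).ravel()
    return -R.T@t, R.T@np.array([p[0],p[1],1])
def onz(c,u,v,z):
    o,d=ray(c,u,v); return o+d*(z-o[2])/d[2]
def proj(c,X):
    R=np.array(c['R']);return cv2.projectPoints(np.array(X,float).reshape(-1,3),cv2.Rodrigues(R)[0],np.array(c['t']).ravel(),c['mtx'],c['D'])[0].reshape(-1,2)
E
python3 - <<'E'
from h import *
for n in('scene','side','wrist'):
    c=snap(n,n+'0.png'); print(n,-np.array(c['R']).T@np.array(c['t']).ravel(), np.array(c['R'])[2])
print(r.observe(), r.tip_reach)
E
```

```text
scene [1.17112066 0.71245365 1.05939645] [-0.4521288  -0.49819529 -0.73985201]
side [-0.04973013 -0.83413811  1.21612394] [ 0.40042675  0.58441812 -0.70577184]
wrist [0.52435786 0.06578405 0.37249461] [-0.0014772  -0.26207545 -0.96504626]
{'time_s': 0.15, 'q': array([-8.36556344e+00,  1.96279279e+01,  8.73625970e+01, -6.82355783e-04,
        7.30758808e+01, -8.36652090e+00]), 'joint_velocities': array([-0.07720785, -0.0603971 , -0.13721998,  0.00272776,  0.00418268,
        0.02796654]), 'joint_efforts': array([ 1.24654900e-03, -4.33907533e+01, -2.46148127e+01, -9.02174702e-05,
        5.71925848e-03,  3.60333468e-05]), 'ee_pos': array([5.24718904e-01, 5.65980491e-05, 2.38792177e-01]), 'eef_rot': array([-1.79934206e+02, -9.01674217e-03,  9.00011513e+01]), 'force': array([ 0.64605834,  0.85987068, -0.53960351]), 'torque': array([0.01465852, 0.00042719, 0.04934072]), 'grasp_force': 0.0, 'opening': 0.9992285756342482} 0.008
```

View pics/scene0.png

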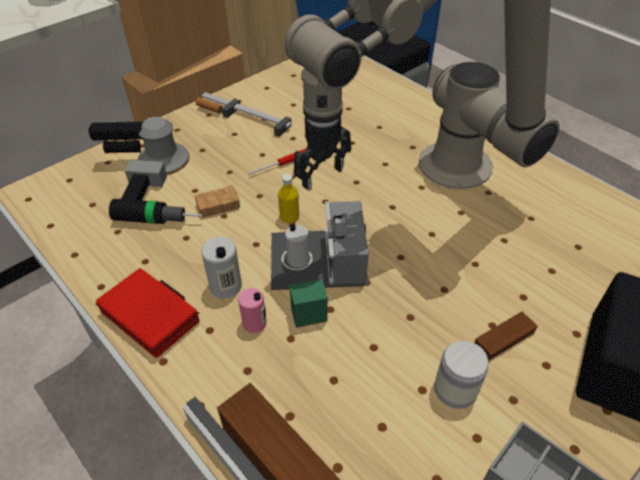

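View pics/side0.png

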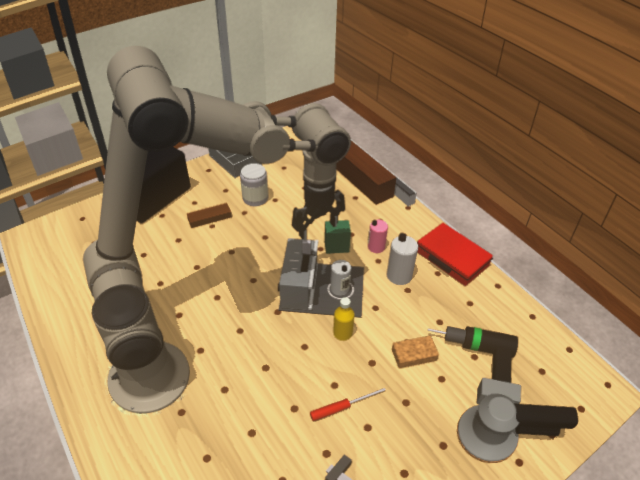

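The scanner stands in front of the arm at about scene (325,255) / side (320,280). Its window side faces away from the robot, with the can on the plate, the glue on one side and the carton on the other. I'll enlarge both views.

```bash
python3 - <<'E'
from h import *
a=cv2.imread('pics/scene0.png')[160:340,255:385]; b=cv2.imread('pics/side0.png')[200:350,265:375]
a=cv2.resize(a,None,fx=3.3,fy=3.3,interpolation=cv2.INTER_CUBIC);b=cv2.resize(b,None,fx=3.6,fy=3.6,interpolation=cv2.INTER_CUBIC)
o=np.zeros((600,800,3),np.uint8);o[:a.shape[0],:min(400,a.shape[1])]=a[:600,:400];o[:b.shape[0],400:400+b.shape[1]]=b[:,:400];cv2.imwrite('pics/crop1.png',o)
E
```

```text
(no output)
```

View pics/crop1.png

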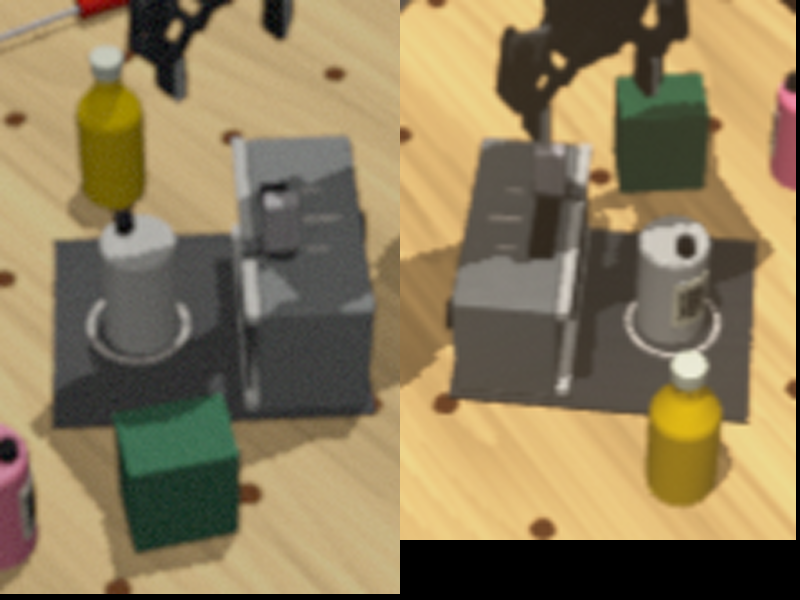

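View pics/wrist0.png

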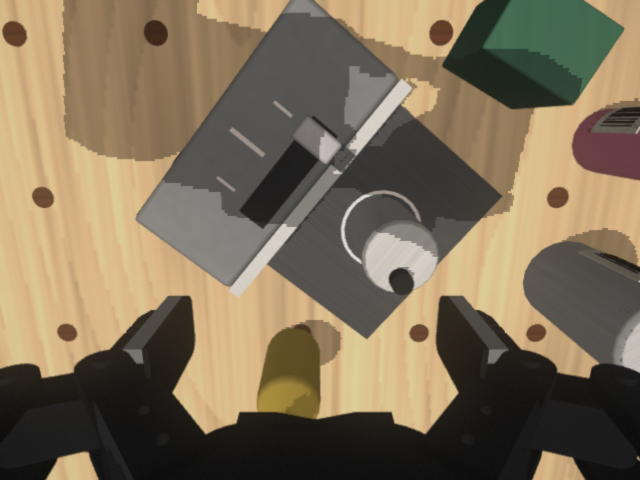

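Wrist view: plate's outer corners at (502,196) and (367,338), housing top-left corner (137,218), tab top (317,140), can lid (400,258) with cap (401,281). The tab is at the carton end and the cap points away from the window, towards the glue.

```bash
python3 - <<'E'
from h import *
W=dict(np.load('pics/wrist0.png.npz'));S=dict(np.load('pics/scene0.png.npz'));D=dict(np.load('pics/side0.png.npz'))
f=lambda p:np.round(p[:2]*1000)
A=onz(W,502,196,.004);B=onz(W,367,338,.004);print('plate',f(A),f(B),np.linalg.norm(A-B))
print('house corner',f(onz(W,137,218,.11)))
print('tab',f(onz(W,317,140,.161)),'ticks',[f(onz(W,u,v,.11)) for u,v in((283,109),(247,142),(226,184))])
print('can lid W',f(onz(W,400,257,.099)),'cap',f(onz(W,401,281,.110)))
def sc(u,v,z):return f(onz(S,255+u/3.3,160+v/3.3,z))
def sd(u,v,z):return f(onz(D,265+(u-400)/3.6,200+v/3.6,z))
print('lid',sc(139,242,.099),sd(675,244,.099),'cap',sc(124,215,.11),sd(686,243,.11))
print('tab',sc(280,190,.161),sd(551,155,.161))
print('plate corners scene',sc(55,242,.004),sc(54,426,.004),'side',sd(757,240,.004),sd(748,422,.004))
print('glue',sc(107,60,.14),sd(690,365,.14),f(onz(W,290,385,.1)),'carton',sc(172,427,.09),sd(660,98,.09))
y=B-A;y/=np.linalg.norm(y);x=np.array([y[1],-y[0],0]);print('x',x,'y',y,np.degrees(np.arctan2(x[1],x[0])))
o=(A+B)/2+.19*x;print('scanner o',f(o),'ring',f(o-.125*x),'tab0',f(o-.022*x-.03*y),'tab half',f(o-.022*x))
E
```

```text
plate [695.   1.] [ 576. -144.] 0.18772671361433277
house corner [406.   5.]
tab [525.  58.] ticks [array([504.,  74.]), array([481.,  54.]), array([466.,  28.])]
can lid W [584. -26.] cap [583. -40.]
lid [587. -21.] [584. -31.] cap [584. -41.] [586. -43.]
tab [521.  54.] [523.  50.]
plate corners scene [ 578. -139.] [695.   5.] side [699.   3.] [ 577. -146.]
glue [ 505. -152.] [ 503. -161.] [ 504. -130.] carton [677. 116.] [675. 117.]
x [-0.77241892  0.63511339  0.        ] y [-0.63511339 -0.77241892  0.        ] 140.57160526406372
scanner o [489.  49.] ring [586. -30.] tab0 [525.  59.] tab half [506.  35.]
```

Wrist, scene and side views agree: can axis (585,-28), scanner yaw 140.6°, cap direction about -92°. The can therefore needs about -2.25 rad, which leaves tool yaw right for gripping the tab. Approaching now.

Emit:
drive_tool(
  slide=[
    [20, -10, -20],
    [40, -20, -40],
    [60, -28, -60],
    [60, -28, -80],
    [60, -28, -95],
    [60, -28, -110],
    [60, -28, -125],
    [60, -28, -140],
    [60, -28, -155],
    [60, -28, -168],
    [60, -28, -177],
    [60, -28, -177],
  ],
  delta_rot=[
    [0, 0, 0],
    [0, 0, 0],
    [0, 0, 0],
    [0, 0, 0],
    [0, 0, 0],
    [0, 0, 0],
    [0, 0, 0],
    [0, 0, 0],
    [0, 0, 0],
    [0, 0, 0],
    [0, 0, 0],
    [0, 0, 0],
  ],
  grip=[0, 0, 0, 0, 0, 0, 0, 0, 0, 0, 0, 0],
  grip_force=25,
)

```text
time_s: 1.35
ee_pos: [0.5842, -0.0278, 0.0609]
eef_rot: [-179.9, -0.0, 90.0]
force: [0.2, 0.0, -0.3]
opening: 0.998
grasp_force: 0.0
```

Emit:
drive_tool(
  slide=[
    [0, 0, 0],
    [0, 0, 0],
    [0, 0, 0],
    [0, 0, 0],
    [0, 0, 0],
    [0, 0, 0],
    [0, 0, 0],
    [0, 0, 0],
  ],
  delta_rot=[
    [0, 0, 0],
    [0, 0, 0],
    [0, 0, 0],
    [0, 0, 0],
    [0, 0, 0],
    [0, 0, 0],
    [0, 0, 0],
    [0, 0, 0],
  ],
  grip=[0.1, 0.2, 0.3, 0.4, 0.5, 0.6, 0.6, 0.6],
)

```text
time_s: 2.15
ee_pos: [0.5856, -0.028, 0.0631]
eef_rot: [179.9, 0.0, 90.0]
force: [-1.0, 0.6, 6.3]
opening: 0.653
grasp_force: 26.7
```

Emit:
drive_tool(
  slide=[
    [0, 0, 2],
    [0, 0, 2],
    [0, 0, 2],
    [0, 0, 2],
    [0, 0, 2],
    [0, 0, 2],
    [0, 0, 2],
    [0, 0, 2],
    [0, 0, 2],
    [0, 0, 2],
    [0, 0, 2],
    [0, 0, 2],
  ],
  delta_rot=[
    [0, 0, 0],
    [0, 0, -0.1],
    [0, 0, -0.2],
    [0, 0, -0.3],
    [0, 0, -0.4],
    [0, 0, -0.5],
    [0, 0, -0.6],
    [0, 0, -0.7],
    [0, 0, -0.8],
    [0, 0, -0.9],
    [0, 0, -1.0],
    [0, 0, -1.1],
  ],
  grip=[0.6, 0.6, 0.6, 0.6, 0.6, 0.6, 0.6, 0.6, 0.6, 0.6, 0.6, 0.6],
)

```text
time_s: 3.35
ee_pos: [0.5841, -0.0278, 0.0633]
eef_rot: [-179.9, 0.1, 26.7]
force: [-0.0, -0.1, -4.9]
opening: 0.652
grasp_force: 27.3
```

Emit:
drive_tool(
  slide=[
    [0, 0, 0],
    [0, 0, 0],
    [0, 0, 0],
    [0, 0, 0],
    [0, 0, 0],
    [0, 0, 0],
    [0, 0, 0],
    [0, 0, 0],
    [0, 0, 0],
    [0, 0, 0],
    [0, 0, 0],
    [0, 0, 0],
  ],
  delta_rot=[
    [0, 0, -0.1],
    [0, 0, -0.2],
    [0, 0, -0.3],
    [0, 0, -0.4],
    [0, 0, -0.5],
    [0, 0, -0.6],
    [0, 0, -0.7],
    [0, 0, -0.8],
    [0, 0, -0.9],
    [0, 0, -1.0],
    [0, 0, -1.1],
    [0, 0, -1.16],
  ],
  grip=[0.6, 0.6, 0.6, 0.6, 0.6, 0.6, 0.6, 0.6, 0.6, 0.6, 0.6, 0.6],
)

```text
time_s: 4.55
ee_pos: [0.5841, -0.0278, 0.0633]
eef_rot: [179.9, 0.1, -39.7]
force: [0.1, 0.2, -3.8]
opening: 0.649
grasp_force: 27.3
```

Emit:
drive_tool(
  slide=[
    [0, 0, 0],
    [0, 0, 0],
    [0, 0, -1],
  ],
  delta_rot=[
    [0, 0, 0],
    [0, 0, 0],
    [0, 0, 0],
  ],
  grip=[0.6, 0.6, 0.6],
)

```text
time_s: 4.85
ee_pos: [0.5848, -0.028, 0.0631]
eef_rot: [180.0, 0.0, -39.4]
force: [-3.1, -0.4, 8.0]
opening: 0.65
grasp_force: 28.1
```

Emit:
drive_tool(
  slide=[
    [0, 0, 0],
    [0, 0, 0],
    [0, 0, 0],
    [0, 0, 0],
    [0, 0, 0],
    [0, 0, 15],
    [0, 0, 35],
    [0, 0, 60],
    [0, 0, 90],
    [0, 0, 125],
    [0, 0, 160],
    [0, 0, 160],
  ],
  delta_rot=[
    [0, 0, 0],
    [0, 0, 0],
    [0, 0, 0],
    [0, 0, 0],
    [0, 0, 0],
    [0, 0, 0],
    [0, 0, 0],
    [0, 0, 0],
    [0, 0, 0],
    [0, 0, 0],
    [0, 0, 0],
    [0, 0, 0],
  ],
  grip=[0.3, 0.2, 0.1, 0, 0, 0, 0, 0, 0, 0, 0, 0],
)

```text
time_s: 6.05
ee_pos: [0.5874, -0.0283, 0.2289]
eef_rot: [-179.7, -0.5, -39.5]
force: [1.2, -0.2, 1.2]
opening: 0.999
grasp_force: 0.0
```

```bash
python3 -c "
from h import *
snap('wrist','wrist1.png');snap('scene','scene1.png')
print(r.observe()['ee_pos'],r.observe()['eef_rot'])"
```

```text
[ 0.58519288 -0.02801345  0.22394567] [-1.79955879e+02 -8.38972539e-02 -3.94845308e+01]
```

View pics/wrist1.png

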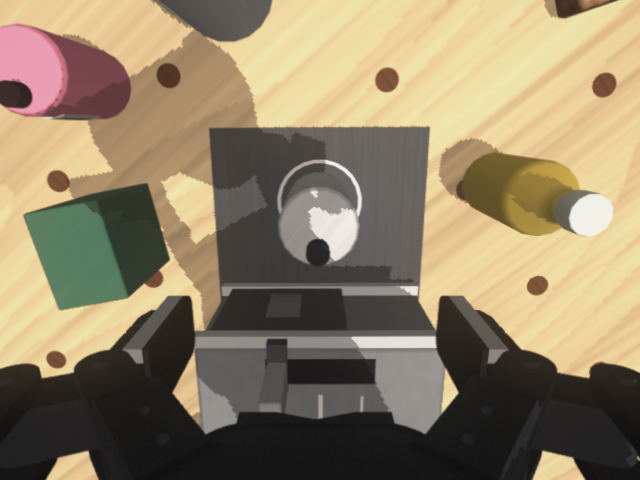

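The can is upright in its ring with the cap at (317,252) straight below the lid centre (318,226), i.e. towards the window. The shutter is shut, with the tab at about (277,375). Moving to the tab.

Emit:
drive_tool(
  slide=[
    [-12, 17, 0],
    [-27, 38, 0],
    [-42, 60, 0],
    [-54, 77, 0],
    [-61, 85, 0],
    [-61, 85, -15],
    [-61, 85, -32],
    [-61, 85, -50],
    [-61, 85, -68],
    [-61, 85, -82],
    [-61, 85, -92],
    [-61, 85, -92],
  ],
  delta_rot=[
    [0, 0, 0],
    [0, 0, 0],
    [0, 0, 0],
    [0, 0, 0],
    [0, 0, 0],
    [0, 0, 0],
    [0, 0, 0],
    [0, 0, 0],
    [0, 0, 0],
    [0, 0, 0],
    [0, 0, 0],
    [0, 0, 0],
  ],
  grip=[0, 0, 0, 0, 0, 0, 0, 0, 0, 0, 0, 0],
  grip_force=50,
)

```text
time_s: 7.35
ee_pos: [0.523, 0.0568, 0.1295]
eef_rot: [179.9, 0.2, -39.5]
force: [-0.3, -0.2, 0.5]
opening: 1.002
grasp_force: 0.0
```

Emit:
drive_tool(
  slide=[
    [0, 0, 0],
    [0, 0, 0],
    [0, 0, 0],
    [0, 0, 0],
    [0, 0, 0],
    [0, 0, 0],
    [0, 0, 0],
    [0, 0, 0],
    [0, 0, 0],
    [0, 0, 0],
  ],
  delta_rot=[
    [0, 0, 0],
    [0, 0, 0],
    [0, 0, 0],
    [0, 0, 0],
    [0, 0, 0],
    [0, 0, 0],
    [0, 0, 0],
    [0, 0, 0],
    [0, 0, 0],
    [0, 0, 0],
  ],
  grip=[0.2, 0.4, 0.6, 0.7, 0.8, 0.9, 0.95, 0.95, 0.95, 0.95],
)

```text
time_s: 8.35
ee_pos: [0.5244, 0.0573, 0.1318]
eef_rot: [-180.0, -0.0, -39.5]
force: [1.2, 5.0, 5.1]
opening: 0.156
grasp_force: 50.6
```

```bash
python3 -c "
from h import *
snap('side','side2.png');snap('wrist','wrist2.png')
o=r.observe();print(o['ee_pos'],o['eef_rot'],o['force'],o['opening'],o['grasp_force'])
a=cv2.imread('pics/side2.png')[200:350,255:375];cv2.imwrite('pics/side2c.png',cv2.resize(a,None,fx=4,fy=4,interpolation=2))"
```

```text
[0.52438987 0.0572426  0.13177946] [-1.79950466e+02 -4.05754289e-02 -3.94808399e+01] [2.16888904 4.29011646 5.54800436] 0.15778465155341068 50.616724491119385
```

View pics/side2c.png

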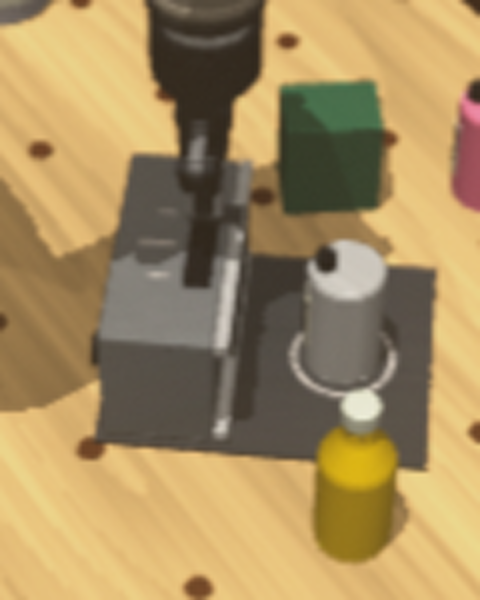

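The tab is gripped (opening 13 mm = tab thickness) and the can stands correctly, cap at (326,258) toward the window. Sliding 30 mm along scanner +y.

Emit:
drive_tool(
  slide=[
    [-2, -2.5, 0],
    [-4, -5, 0],
    [-6, -7.5, 0],
    [-8, -10, 0],
    [-10, -12, 0],
    [-12, -14.5, 0],
    [-14, -17, 0],
    [-16, -19.5, 0],
    [-18, -22, 0],
    [-19, -23, 0],
    [-19, -23, 0],
    [-19, -23, 0],
  ],
  delta_rot=[
    [0, 0, 0],
    [0, 0, 0],
    [0, 0, 0],
    [0, 0, 0],
    [0, 0, 0],
    [0, 0, 0],
    [0, 0, 0],
    [0, 0, 0],
    [0, 0, 0],
    [0, 0, 0],
    [0, 0, 0],
    [0, 0, 0],
  ],
  grip=[0.95, 0.95, 0.95, 0.95, 0.95, 0.95, 0.95, 0.95, 0.95, 0.95, 0.95, 0.95],
  grip_force=60,
)

```text
time_s: 9.65
ee_pos: [0.5061, 0.0348, 0.1318]
eef_rot: [-179.8, -0.1, -39.5]
force: [4.6, 8.0, 3.1]
opening: 0.154
grasp_force: 58.5
```

Emit:
drive_tool(
  slide=[
    [0, 0, 0],
    [0, 0, 0],
    [0, 0, 0],
    [0, 0, 0],
    [0, 0, 0],
  ],
  delta_rot=[
    [0, 0, 0],
    [0, 0, 0],
    [0, 0, 0],
    [0, 0, 0],
    [0, 0, 0],
  ],
  grip=[0.95, 0.95, 0.95, 0.95, 0.95],
)

```text
time_s: 10.15
ee_pos: [0.5061, 0.0348, 0.1318]
eef_rot: [-179.8, -0.1, -39.5]
force: [4.3, 8.2, 3.2]
opening: 0.158
grasp_force: 58.5
```

```bash
python3 -c "
from h import *
c=snap('scene','scene3.png');snap('side','side3.png')
o=r.observe();print(o['ee_pos'],o['eef_rot'],o['force'],o['opening'],o['grasp_force'])
a=cv2.imread('pics/side3.png')[220:320,265:365];b=cv2.imread('pics/scene3.png')[180:310,260:390]
cv2.imwrite('pics/c3.png',np.hstack([cv2.resize(a,(400,400),interpolation=2),cv2.resize(b,(400,400),interpolation=2)]))"
```

```text
[0.50611942 0.03483717 0.13180419] [-1.79847561e+02 -7.43360001e-02 -3.94928407e+01] [5.93966018 7.83714671 3.77618038] 0.15790554313159014 58.48973572254181
```

View pics/c3.png

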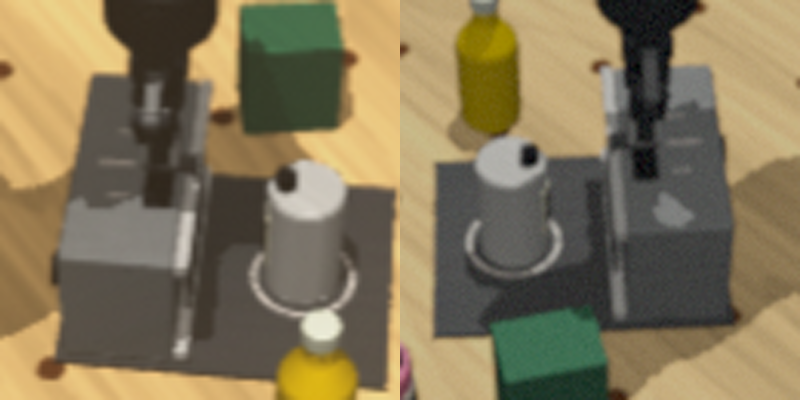

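The spring force of about 9.5 N and the TCP at (506,35) both match half travel. Last check of the can angle, then hand in.

```bash
python3 - <<'E'
from h import *
S=dict(np.load('pics/scene3.png.npz'));W=dict(np.load('pics/wrist1.png.npz'))
k=130/400
a=onz(S,260+111*k,180+162*k,.099);b=onz(S,260+129*k,180+155*k,.110)
c=onz(W,318,226,.099);d=onz(W,317,252,.110)
for p,q in((a,b),(c,d)):
    v=q-p;ang=np.degrees(np.arctan2(v[1],v[0]));print(p,v[:2],ang)
if abs(ang-140.6)<11: r.sign_off();print('signed')
E
```

```text
[ 0.58759998 -0.02476053  0.099     ] [-0.00829705  0.01203826] 124.57553046644088
[ 0.58682319 -0.0304865   0.099     ] [-0.01098113  0.00989133] 137.98883894279064
the job is handed in; nothing more can be done
signed
```

The job is handed in. The can stands released in its ring with the barcode about 3° off the window by the wrist camera (the coarser scene view read 16°, just past the 15° limit), and the fingers hold the shutter at half travel against about 10 N of spring force.

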